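# Set equal gaps on the rail with the hook-over gauge

## Robot

A 6-joint arm with a two-finger parallel gripper is mounted at the origin on a cart in front of the work surface, level with it; the furniture and walls round the work are solid. World frame = base frame: x ahead of the robot, y to its left, z up, the work surface at z = 0. Lengths are in m, angles in rad, forces in N, time in s.
With the tool pointing down it reaches from about 0.325 to 0.875 m from the base axis. Payload 4.4 kg.
Tool frame: the origin (TCP) lies on the mounting face of the last link; the fingertips stand 173 mm ahead of it and the grasp point (between the pads) lies 155 mm ahead of it; z points along the fingers, y is the direction in which the jaws open and shut (so a half turn about z gives the same grasp; the last joint's range is limited). The gripper opens to 85 mm and grips with 20 to 120 N. Pads are 22 mm wide; open, the fingers measure 114 mm over their backs; the gripper's body (76 mm by 85 mm) begins 54 mm behind the grasp point. The pads swing forward as they close: fully open they stand 13 mm farther back than shut.
Start: joints at [0.994, 0.207, 1.542, -0, 1.393, -0.15], TCP at [0.238, 0.523, 0.405] pointing down, gripper open.
Joint ranges: [-2.73, 2.73], [-0.86, 2.22], [0.23, 2.46], [-1.11, 4.25], [0.08, 2.63], [-2.82, 2.82]. Speed limits (rad/s): [2.79, 2.79, 3.14, 3.14, 3.14, 3.14].

## Interface

Orientations are given as a rotation vector (axis times angle).
In Python, from bench import readout, eyes, r gives the robot as it stands.
- The arm moves only by the shell command python3 -m creep 'ROWS'. ROWS is JSON, a list of rows, each a list of 7 numbers: the gripper's target within -1 to 1 (shut at 1, half-way at 0, fully open at -1), then the shift along the tool's x, y, z in mm, then the turn, a rotation vector about the tool's x, y, z in degrees. A call has exactly 10 rows; each row shifts and turns the commanded pose from where the row before left it, along the tool's axes as they then stand; what a row does not reach is not made up. A row lasts 1/12 s, in which the tool goes at most 41.7 mm and 7.16 degrees, less where a joint would pass 70% of its speed; a pose out of reach is approached as far as the arm can. A call is refused whole if a number of a shift passes 41.7 or a number of a turn 7.16, either way. A call with a gripper value outside its range is refused whole. The fingers move at their own pace and stop on an object; the grip force is fixed at half the most. Time passes only in rows, so rows that do not move let the fingers close, or fill a call up. It gives the time, the measured TCP pose, the force and the opening at its end, in the units of the state.
- readout.get_state(): the state, without advancing time (a new reading comes with each control period).
- eyes.capture(name): name is "scene" or "top"; returns the picture (420x560x3 uint8, blue, green, red); there is no depth.
- eyes.camera_model(name): a dict with "mtx" (3x3 intrinsics, pixels), "R" (3x3) and "t" (3): a world point X has camera coordinates R X + t. Camera axes: x right, y down, z forward; pixel columns grow to the right and rows downward; lengths in m; the calibration is good to about 2 mm. A picture is of the moment at which its call begins. camera_model takes no time and is no camera call.
- r.sign_off(): hands the job in, once; it reports no verdict.
Trained networks look in the newest picture that a camera, given by its name, has taken for a name from the list of things; names that differ only in an ending like _2 or _b are one class to them, and where a whole thing is asked for, a point or a joint stands for the part that bears it (a point fixed in the world has none). Each returns a list of dicts, best first, with "score" (0 to 1); they miss things now and then, are a little off and sometimes report something else, mostly with a low value. They report only what shows in the picture. A call takes as long as a camera call. They do not tell look-alikes from the thing itself.
- eyes.look_for(camera, thing): "extent" ([left, top, width, height] in pixels, round what is visible of it).
- eyes.masks_of(camera, thing): "region" (420x560 bool, what is visible of it) and "extent" ([left, top, width, height] in pixels, round what is visible of it).
- eyes.spot_point(camera, thing): "position" ([column, row] in pixels: a listed point, or the origin of a listed thing).
The state is a dict: "time_s": time; "joint_pos": joint angles; "joint_vel": joint speeds; "joint_efforts": joint torques, N m; "tool_pos": TCP position; "orientation": TCP orientation; "contact_force": force on the tool from outside, world axes, zero at the start; "ft_torque": the same for the moment, N m; "finger_gap": finger opening in m.
Only numpy, scipy, OpenCV 4.12 (cv2) and the standard library are available. Lean on these libraries where they do the work, as an engineer would, in place of code of your own. Each camera call takes 0.05 s, during which the arm holds its last target.

## Task

Space the two aluminium sliders on the rail equally with the blue-handled gauge: hook it over the slider nearest the red stop, draw it along until its leading leg bears on the stop, and keep it pressed there for half a second, gently, with some 6 N more than it takes to slide the slider (never over 15 N on the stop); then step it over the other slider and draw that up the same way until the leading leg bears on the first slider, holding some 4 N more than the sliding takes for half a second, without shifting the first slider. Finally stand the gauge upright again on the orange block to the right of the vice, leaving both gaps as the gauge set them and the glue tin and the yellow bin undisturbed.

Things in the scene. Friction and masses are not known exactly. Their poses are not given: they have to be found in the camera images.
- gauge: Loose spacing gauge, 0.2 to 0.33 kg: upside-down U of steel, blue grip on top; origin at the centre of its underside, between the legs. Two equal legs at y = -30 to -20 and +20 to +30 mm, 34 mm wide in x, z 0 to 36 mm; slot between them 40 mm in y, 36 mm deep, open at both x sides. Bridge z 36 to 46 mm. Starts with y within 0.35 rad of world y.
- rail: Dark steel rail fixed to the bench, 62 mm in x, 200 mm in y, origin at the centre of its underside. Its +y axis is the direction in which the sliders run away from the red stop at its -y end. Bed 8 mm high, raised guide to 12.5 mm; at the +y end a low red cap, top 15 mm.
- stop: Rigid red end stop on the rail, 44 mm in x, 20 mm in y, top 50 mm above the bench. Origin on the rail's middle line, at bench height, in the plane of the stop's inner face (the stop itself lies at y -20 to 0 mm); axes as the rail's. With the leading leg (10 mm) on it and the trailing leg drawn against the far side of a slider (slot 40 mm, slider 20 mm), the gap is 10 + 20 = 30 mm.
- slider_1: Aluminium slider nearest the stop, 40 mm in x, 20 mm in y, top 50 mm above the bench (a brass thumb screw sticks out 12 mm at its -x side, below 33 mm above the bench). Origin at the centre of its underside, 13 mm above the bench; axes as the rail's. Slides only along the rail's y, friction about 8 N, stays where left. Its gap (starts 38 to 52 mm) is its y in the stop's frame minus 10 mm.
- slider_2: The second, identical slider, farther from the stop, friction about 6 N. Its gap to slider_1 (starts 40 to 72 mm) is the y distance of the two origins minus 20 mm. The gap the gauge sets here is again 30 mm.
- gauge_top (a point): Point on the gauge's own middle line, 84 mm above its underside, level with the top of the solid blue grip: 30 mm in y, 34 mm in x, 46 to 84 mm above the underside; pinch it across y. The grip is clamped firmly but off centre, up to 6 mm either way in y, by an amount that no reading gives: where the legs are in the hand must be felt. A held gauge may turn out 6 mm off.
- orange_block: Orange painted wooden block fixed on the bench near its front, between the vice and the drawer cabinet (not the one under a tub at the back), 125 mm in its x, 165 mm in its y, 22 mm high; origin at the centre of its underside. The gauge starts and must end standing on it.
- glue_tin: White tin, 67 mm across, 59 mm high, loose behind the work; origin at the centre of its underside. Leave alone.
- bin_yellow: Yellow open parts bin, 68x91x42 mm, loose, behind the work; origin at the centre of its underside. Leave alone.
Things that resemble listed ones, but are neither listed nor needed, are in the scene too. Leave any green or turquoise look-alike of the gauge alone.

How it is judged:
By the outcome, as a careful person would: the job done as asked, in the order asked, and still so for the second after the job is handed in, with the robot touching nothing.
It also fails if it takes over 72 s, if anything falls off the work surface, if the arm or the gripper's body presses on something with over 40 N, if the wrist force passes 120 N, or if a joint passes its speed limit or range.

## Working session

There is one attempt and no reset: what is moved stays moved. The work goes in short steps, Python scripts to look and compute and a shell command to move; the robot and the scene stay as the last step left them, time stands still between calls to the robot, and variables do not carry over. Pictures are saved under pics/ and viewed, and the job is handed in when it is done.

```bash
ls; mkdir -p pics
python3 - <<'E'
from bench import readout, eyes, r
import cv2
print(readout.get_state())
for n in("scene","top"):
    im=eyes.capture(n); cv2.imwrite(f"pics/{n}0.png",im)
    print(n,eyes.camera_model(n))
E
```

```text
pics
{'time_s': 0.0, 'joint_pos': array([ 9.93521133e-01,  2.07424701e-01,  1.54302026e+00,  2.39522082e-05,
        1.39354401e+00, -1.50517043e-01]), 'joint_vel': array([ 0.00102408, -0.00019915,  0.00128272, -0.00017857, -0.00057978,
        0.00096563]), 'joint_efforts': array([ 7.85375732e-05, -3.83023667e+01, -2.91599107e+01,  8.60896932e-06,
        1.02952638e-02,  1.15099081e-05]), 'tool_pos': array([0.23780577, 0.52309151, 0.4034912 ]), 'orientation': array([-0.66509563, -3.06948586,  0.00350348]), 'contact_force': array([-0.74157641,  0.07620951,  0.13283825]), 'ft_torque': array([ 0.0268198 , -0.02592759,  0.04805485]), 'finger_gap': 0.0853547834022642}
scene {'mtx': array([[421.32456835,   0.        , 277.6168172 ],
       [  0.        , 421.32456835, 205.89696563],
       [  0.        ,   0.        ,   1.        ]]), 'R': array([[ 0.88082819, -0.47324834,  0.01333071],
       [-0.31902231, -0.61411067, -0.72186761],
       [ 0.34980918,  0.63158855, -0.69190277]]), 't': array([-0.54439576,  0.27625072,  0.79454367])}
top {'mtx': array([[484.17074647,   0.        , 276.8963076 ],
       [  0.        , 484.17074647, 198.59039212],
       [  0.        ,   0.        ,   1.        ]]), 'R': array([[ 0.01944808, -0.99980951, -0.00164756],
       [-0.99759856, -0.01929546, -0.06651915],
       [ 0.06647469,  0.00293727, -0.99778379]]), 't': array([0.02058871, 0.62252685, 1.28809153])}
```

View pics/scene0.png

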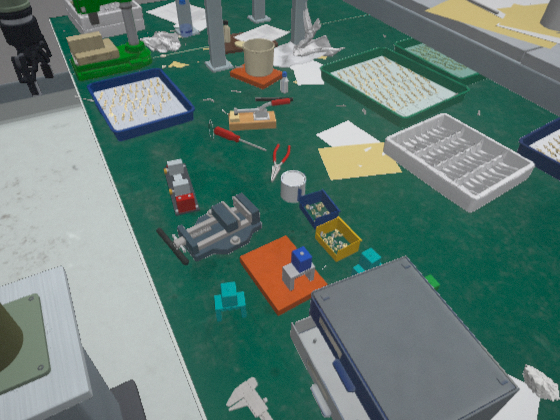

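View pics/top0.png

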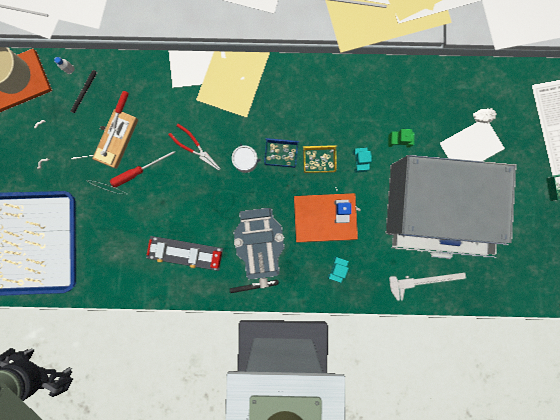

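Run:
```python
import cv2, numpy as np
t=cv2.imread("pics/top0.png"); s=cv2.imread("pics/scene0.png")
a=cv2.resize(t[225:285,135:235],(800,480),interpolation=cv2.INTER_CUBIC)
cv2.imwrite("pics/t_rail.png",a)
b=cv2.resize(t[180:260,285:385],(700,560),interpolation=cv2.INTER_CUBIC)
cv2.imwrite("pics/t_g.png",b)
c=cv2.resize(s[150:220,150:215],(557,600),interpolation=cv2.INTER_CUBIC)
cv2.imwrite("pics/s_rail.png",c)
d=cv2.resize(s[230:315,230:335],(741,600),interpolation=cv2.INTER_CUBIC)
cv2.imwrite("pics/s_g.png",d)
from bench import eyes
for cam in("top","scene"):
  for th in("gauge","gauge_top","rail","stop","slider_1","slider_2","orange_block","glue_tin","bin_yellow"):
    print(cam,th,[(np.round(q["position"],1).tolist(),round(q["score"],2)) for q in eyes.spot_point(cam,th)][:4])
```

```text
top gauge [([359.5, 160.9], 0.93), ([333.0, 270.9], 0.68), ([340.9, 211.7], 0.67), ([397.5, 138.5], 0.65)]
top gauge_top [([366.1, 156.6], 0.88), ([341.7, 271.0], 0.67), ([344.0, 209.0], 0.6), ([406.1, 135.3], 0.58)]
top rail [([186.2, 252.3], 0.93)]
top stop [([216.2, 258.0], 0.43)]
top slider_1 [([160.9, 246.3], 0.68), ([325.4, 218.0], 0.54), ([196.5, 253.6], 0.45)]
top slider_2 [([160.9, 246.3], 0.68), ([325.4, 218.0], 0.54), ([196.5, 253.6], 0.45)]
top orange_block [([214.5, 257.0], 0.65)]
top glue_tin [([247.1, 163.3], 0.89)]
top bin_yellow [([318.1, 161.7], 0.66)]
scene gauge [([228.9, 312.4], 0.88), ([363.8, 279.6], 0.79), ([296.3, 278.3], 0.77)]
scene gauge_top [([368.8, 254.9], 0.95), ([298.7, 253.1], 0.69), ([428.7, 278.9], 0.68), ([228.9, 289.0], 0.65)]
scene rail [([179.0, 193.0], 0.59), ([296.0, 277.9], 0.27)]
scene stop [([183.9, 209.0], 0.53), ([282.5, 274.4], 0.51)]
scene slider_1 [([183.0, 192.2], 0.7), ([177.6, 175.6], 0.61)]
scene slider_2 [([183.0, 192.2], 0.7), ([177.6, 175.6], 0.61)]
scene orange_block []
scene glue_tin [([291.0, 195.2], 0.97)]
scene bin_yellow [([337.7, 247.6], 0.9)]
```

View pics/t_rail.png

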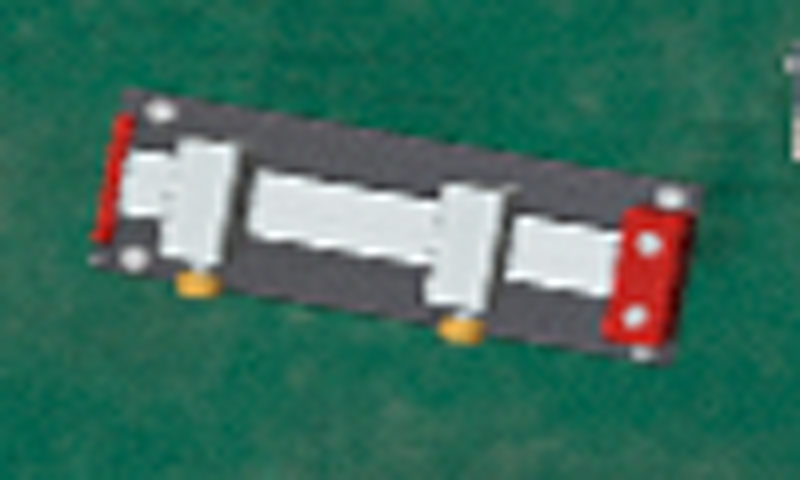

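View pics/t_g.png

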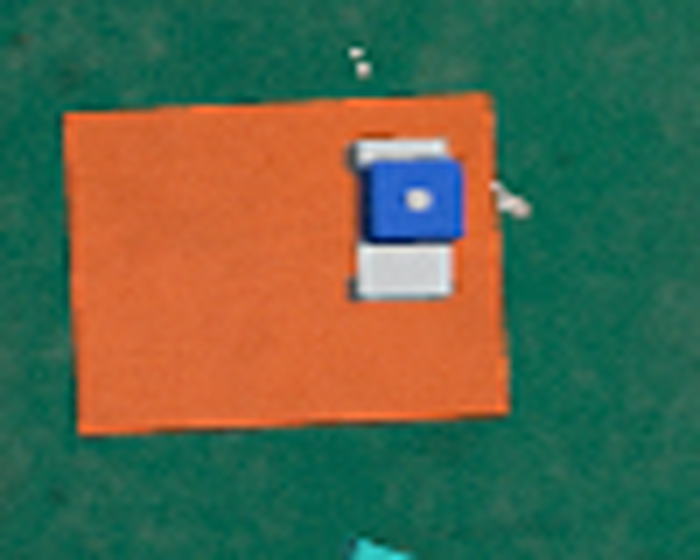

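View pics/s_rail.png

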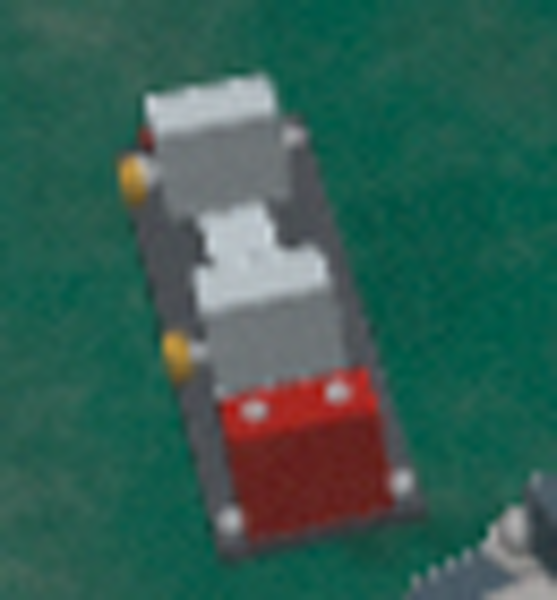

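View pics/s_g.png

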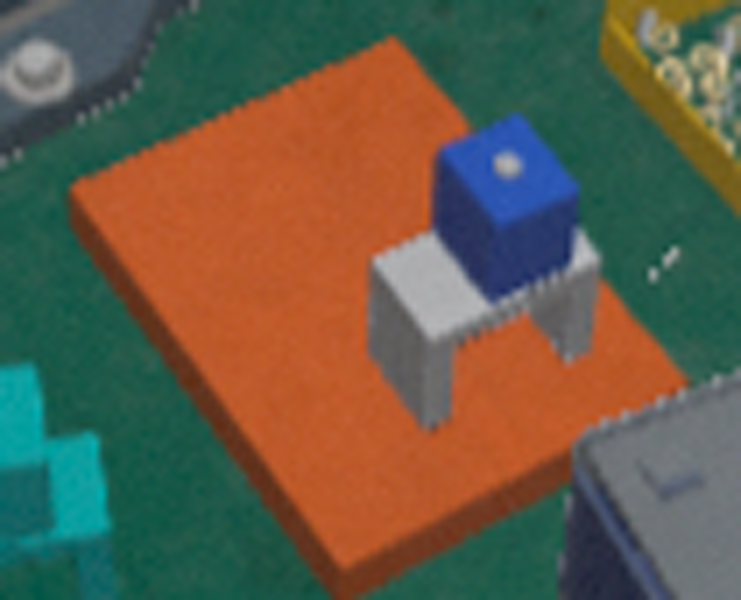

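```bash
cat > H.py <<'E'
import numpy as np, cv2
from scipy.optimize import least_squares
from scipy.spatial.transform import Rotation as Ro
CM={"scene":dict(mtx=np.array([[421.32456835,0,277.6168172],[0,421.32456835,205.89696563],[0,0,1]]),
R=np.array([[0.88082819,-0.47324834,0.01333071],[-0.31902231,-0.61411067,-0.72186761],[0.34980918,0.63158855,-0.69190277]]),t=np.array([-0.54439576,0.27625072,0.79454367])),
"top":dict(mtx=np.array([[484.17074647,0,276.8963076],[0,484.17074647,198.59039212],[0,0,1]]),
R=np.array([[0.01944808,-0.99980951,-0.00164756],[-0.99759856,-0.01929546,-0.06651915],[0.06647469,0.00293727,-0.99778379]]),t=np.array([0.02058871,0.62252685,1.28809153]))}
def proj(c,X):
    m=CM[c]; p=(m["R"]@np.atleast_2d(X).T).T+m["t"]; q=(m["mtx"]@p.T).T; return q[:,:2]/q[:,2:]
def back(c,uv,z):
    m=CM[c]; d=m["R"].T@np.linalg.inv(m["mtx"])@np.array([uv[0],uv[1],1.]); o=-m["R"].T@m["t"]
    return o+d*(z-o[2])/d[2]
def cr(p,s,x0,y0): # crop px->image px
    p=np.array(p,float); return (p+.5)/s-.5+np.array([x0,y0])
E
python3 - <<'E'
from H import *
t=lambda p:cr(p,8,135,225)
s=lambda p:cr(p,600/70,150,150)
# local pts (stop frame): x,y,z ; stop inner face at y=0; rail
def rw(P,l): 
    a=P[2];l=np.array(l,float);c,S=np.cos(a),np.sin(a)
    return np.array([P[0]+c*l[0]-S*l[1],P[1]+S*l[0]+c*l[1],l[2]])
# params: x,y,yaw of stop, rail offset y(centre), s1 y, s2 y, dx per cam
obs=[]
T=[]
def add(cam,px,kind,l): obs.append((cam,px,kind,np.array(l)/1000))
for (px,l) in [((622,207),(22,0,50)),((603,338),(-22,0,50))]: add("top",t(px),0,l)
for (px,l) in [((445,183),(20,10,50)),((505,187),(20,-10,50)),((425,305),(-20,10,50)),((488,312),(-20,-10,50))]: add("top",t(px),1,l)
for (px,l) in [((178,140),(20,10,50)),((238,143),(20,-10,50)),((160,258),(-20,10,50)),((218,268),(-20,-10,50))]: add("top",t(px),2,l)
for (px,l) in [((130,92),(31,100,8)),((92,265),(-31,100,8)),((672,362),(-31,-100,8)),((702,187),(31,-100,8))]: add("top",t(px),3,l)
for (px,l) in [((220,398),(-22,0,50)),((362,368),(22,0,50)),((385,405),(22,-20,50)),((232,435),(-22,-20,50))]: add("scene",s(px),0,l)
for (px,l) in [((195,275),(-20,10,50)),((323,247),(20,10,50)),((328,283),(20,-10,50)),((205,312),(-20,-10,50))]: add("scene",s(px),1,l)
for (px,l) in [((145,95),(-20,10,50)),((270,73),(20,10,50)),((278,115),(20,-10,50)),((155,137),(-20,-10,50))]: add("scene",s(px),2,l)
for (px,l) in [((222,560),(-31,-100,8)),((423,515),(31,-100,8))]: add("scene",s(px),3,l)
def res(P,full=False):
    o=[]
    for cam,px,k,l in obs:
        l=l.copy(); l[1]+=[0,P[4],P[5],P[3]][k]
        d=(proj(cam,rw(P,l))[0]-px)
        if cam=="scene": d=d-P[6:8]
        o.append(d)
    return np.array(o) if full else np.r_[np.ravel(o),0.3*P[6:8]]
P=least_squares(res,[.6,.2,-.15,.08,.05,.12,0,0],loss="soft_l1").x
print("stop x,y,yaw",P[:3],"railc",P[3],"gap1",P[4]-.01,"gap2",P[5]-P[4]-.02,"scene px off",P[6:])
print(np.round(res(P,True),1).tolist())
np.save("P.npy",P)
for k in(4,5): print(rw(P,[0,P[k],0]))
E
```

```text
stop x,y,yaw [ 0.45924471  0.20249104 -0.14672486] railc 0.0784974383533568 gap1 0.03827140525662991 gap2 0.0691654613354716 scene px off [-0.60965026 -0.46676136]
[[0.1, -0.2], [-0.5, 0.1], [0.2, -0.2], [0.2, 0.6], [-0.0, -0.3], [-0.4, 0.1], [0.2, -0.4], [0.2, 0.5], [-0.3, -0.1], [-0.1, -0.1], [-0.5, -0.7], [0.1, 0.3], [0.3, 0.5], [0.5, -0.3], [-0.3, -0.0], [0.8, -0.4], [-0.3, 0.4], [-0.3, 0.9], [-0.6, -0.3], [0.0, -0.3], [0.9, 0.3], [-0.4, 0.2], [-0.3, 0.5], [-0.1, 0.2], [0.3, -0.4], [-0.2, -0.0], [-0.0, -0.3], [1.0, -0.6]]
[0.46630194 0.25024378 0.        ]
[0.47933784 0.33845118 0.        ]
```

Run:
```python
from H import *
t=lambda p:cr(p,7,285,180)
s=lambda p:cr(p,600/85,230,230)
# gauge frame: y axis ~ world +x -> yaw ~ -90deg: y_axis=(-sin,cos)=(1,0) ; x axis=(0,-1) (image right)
obs=[]
z0=22
def add(cam,px,k,l): obs.append((cam,px,k,(np.array(l)+[0,0,z0])/1000))
for px,l in [((358,140),(-17,30,46)),((445,140),(17,30,46)),((358,298),(-17,-30,46)),((452,298),(17,-30,46))]: add("top",t(px),0,l)
for px,l in [((372,160),(-17,15,84)),((463,160),(17,15,84)),((372,238),(-17,-15,84)),((463,238),(17,-15,84))]: add("top",t(px),1,l)
for px,l in [((370,262),(-17,-30,46)),((433,338),(17,-30,46)),((602,262),(17,30,46)),((432,430),(17,-30,0)),((370,352),(-17,-30,0)),((452,415),(17,-20,0)),((578,358),(17,20,0)),((596,350),(17,30,0))]: add("scene",s(px),0,l)
for px,l in [((518,115),(-17,15,84)),((436,155),(-17,-15,84)),((580,187),(17,15,84)),((500,223),(17,-15,84)),((495,300),(17,-15,46))]: add("scene",s(px),1,l)
def res(P,full=False):
    o=[]
    for cam,px,k,l in obs:
        l=l.copy(); l[1]+=k*P[3]; c,S=np.cos(P[2]),np.sin(P[2])
        X=np.array([P[0]+c*l[0]-S*l[1],P[1]+S*l[0]+c*l[1],l[2]])
        d=proj(cam,X)[0]-px
        if cam=="scene": d=d-P[4:6]
        o.append(d)
    return np.array(o) if full else np.r_[np.ravel(o),.3*P[4:6]]
P=least_squares(res,[.6,-.15,-1.57,0.003,0,0],loss="soft_l1").x
print(P, np.round(res(P,True),1).tolist())
np.save("G.npy",P)
c,S=np.cos(P[2]),np.sin(P[2]);print("grip centre",P[0]-S*P[3],P[1]+c*P[3])
# block corners at z=22
B=[back("top",t(p),.022) for p in [(65,113),(490,95),(508,412),(80,435)]];print(np.round(B,4))
from bench import readout
st=readout.get_state(); print(Ro.from_rotvec(st["orientation"]).as_matrix().round(3), st["time_s"])
```

```text
[ 0.59063233 -0.13790099 -1.52984079  0.00489691 -0.8707897   0.03199003] [[-0.4, -0.3], [0.2, -0.5], [0.3, 0.2], [-0.0, -0.1], [-0.5, -0.1], [-0.0, -0.4], [-0.1, 0.6], [0.4, 0.3], [0.2, -0.7], [-0.0, 0.2], [0.8, -0.9], [-0.6, 0.5], [-0.2, -0.0], [0.6, 0.6], [-1.3, 0.8], [0.0, 0.0], [0.6, -1.3], [-0.3, -1.3], [1.1, -0.2], [-0.3, 0.6], [-0.5, 1.5]]
grip centre 0.595525134840314 -0.137700486278491
[[ 0.6306 -0.013   0.022 ]
 [ 0.6407 -0.1769  0.022 ]
 [ 0.5189 -0.1849  0.022 ]
 [ 0.5069 -0.0209  0.022 ]]
[[-0.91   0.414 -0.   ]
 [ 0.414  0.91   0.   ]
 [ 0.     0.    -1.   ]] 1.0
```

```bash
python3 -m creep '[[-1,-30,-22.7,0,0,0,0],[-1,-30,-22.7,0,0,0,0],[-1,-30,-22.7,0,0,0,0],[-1,-30,-22.7,0,0,0,0],[-1,-30,-22.7,0,0,0,0],[-1,-30,-22.7,0,0,0,0],[-1,-30,-22.7,0,0,0,0],[-1,-30,-22.7,0,0,0,0],[-1,-30,-22.7,0,0,0,0],[-1,-30,-22.7,0,0,0,0]]'
python3 -m creep '[[-1,-30,-22.7,0,0,0,0],[-1,-30,-22.7,0,0,0,0],[-1,-30,-22.7,0,0,0,0],[-1,-30,-22.7,0,0,0,0],[-1,-30,-22.7,0,0,0,0],[-1,-30,-22.7,0,0,0,0],[-1,-30,-22.7,0,0,0,0],[-1,-30,-22.7,0,0,0,0],[-1,-30,-22.7,0,0,0,0],[-1,-30,-22.7,0,0,0,0]]'
python3 -m creep '[[-1,0,0,6,0,0,6.3],[-1,0,0,6,0,0,6.3],[-1,0,0,6,0,0,6.3],[-1,0,0,6,0,0,6.3],[-1,0,0,6,0,0,6.3],[-1,0,0,6,0,0,6.3],[-1,0,0,6,0,0,6.3],[-1,0,0,6,0,0,6.3],[-1,0,0,6,0,0,6.3],[-1,0,0,6,0,0,6.3]]'
```

```text
time_s: 1.83
tool_pos: [0.4176, 0.1909, 0.405]
orientation: [0.665, 3.07, 0.001]
contact_force: [0.8, -0.2, -1.1]
finger_gap: 0.0858
time_s: 2.67
tool_pos: [0.5969, -0.1401, 0.4047]
orientation: [0.666, 3.07, 0.0]
contact_force: [0.8, -0.5, 0.1]
finger_gap: 0.0857
time_s: 3.5
tool_pos: [0.5963, -0.1383, 0.3443]
orientation: [-2.178, -2.264, 0.0]
contact_force: [0.2, 0.1, -0.3]
finger_gap: 0.0853
```

```bash
python3 -m creep '[[-1,0,0,10,0,0,0],[-1,0,0,10,0,0,0],[-1,0,0,10,0,0,0],[-1,0,0,10,0,0,0],[-1,0,0,10,0,0,0],[-1,0,0,10,0,0,0],[-1,0,0,10,0,0,0],[-1,0,0,10,0,0,0],[-1,0,0,10,0,0,0],[-1,0,0,9,0,0,0]]'
python3 - <<'E'
from bench import eyes
import cv2
s=eyes.capture("scene"); cv2.imwrite("pics/s1.png",cv2.resize(s[180:330,210:410],(800,600),interpolation=cv2.INTER_CUBIC))
E
```

```text
time_s: 4.33
tool_pos: [0.5962, -0.1382, 0.2445]
orientation: [-2.171, -2.27, 0.0]
contact_force: [-0.6, 0.5, -0.0]
finger_gap: 0.0851
```

View pics/s1.png

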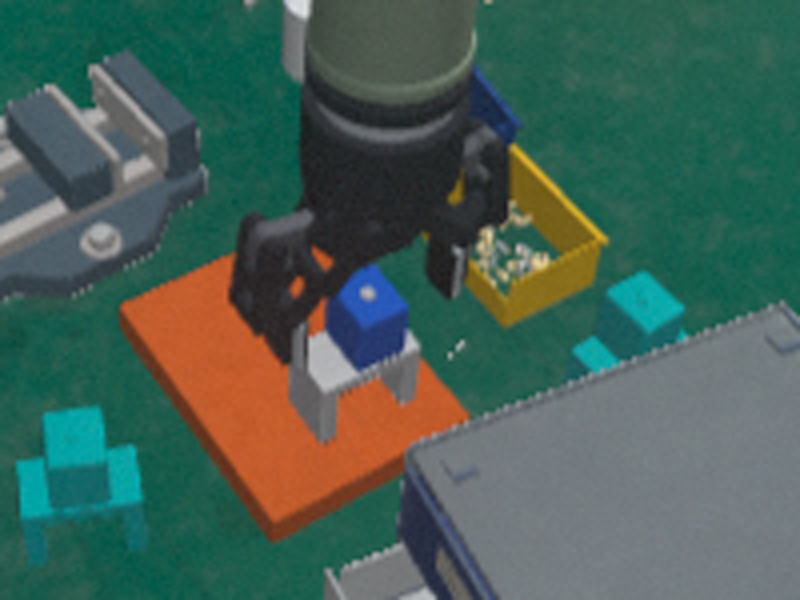

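The open jaws straddle the blue grip: tips at about (290,355) and (455,295), grip top at (368,292). Closing.

```bash
python3 -m creep '[[1,0,0,0,0,0,0],[1,0,0,0,0,0,0],[1,0,0,0,0,0,0],[1,0,0,0,0,0,0],[1,0,0,0,0,0,0],[1,0,0,0,0,0,0],[1,0,0,0,0,0,0],[1,0,0,0,0,0,0],[1,0,0,0,0,0,0],[1,0,0,0,0,0,0]]'
```

```text
time_s: 5.22
tool_pos: [0.5966, -0.1384, 0.2466]
orientation: [2.171, 2.269, 0.001]
contact_force: [-2.5, -0.5, 5.9]
finger_gap: 0.0292
```

```bash
python3 -m creep '[[1,0,0,-5,0,0,0],[1,0,0,-10,0,0,0],[1,0,0,-12,0,0,0],[1,0,0,-15,0,0,0],[1,0,0,-15,0,0,0],[1,0,0,-15,0,0,0],[1,0,0,-15,0,0,0],[1,0,0,-12,0,0,0],[1,0,0,-10,0,0,0],[1,0,0,-5,0,0,0]]'
python3 - <<'E'
from bench import eyes
import cv2
s=eyes.capture("scene"); cv2.imwrite("pics/s2.png",cv2.resize(s[140:290,210:410],(800,600),interpolation=cv2.INTER_CUBIC))
E
```

```text
time_s: 6.05
tool_pos: [0.5966, -0.1383, 0.3618]
orientation: [2.17, 2.268, 0.002]
contact_force: [-0.5, -0.1, -2.4]
finger_gap: 0.0292
```

View pics/s2.png

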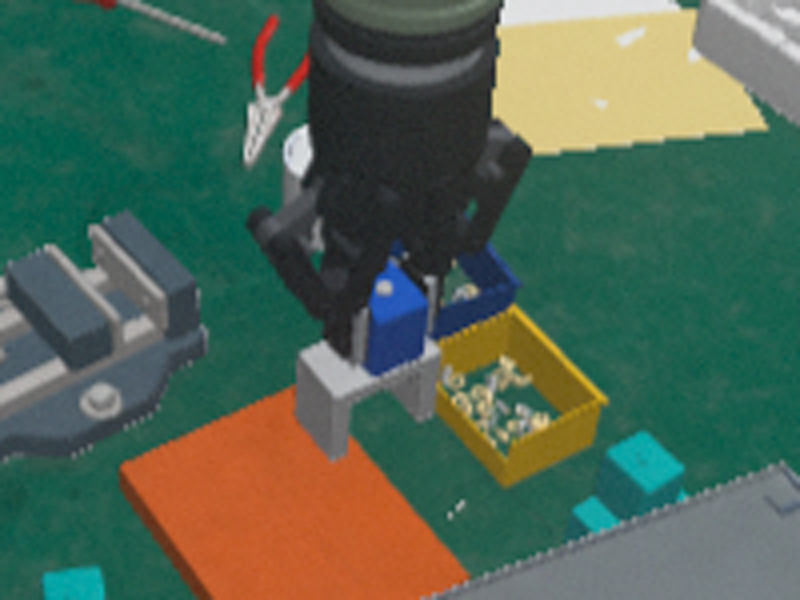

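```bash
python3 -m creep '[[1,10,-2.9,0,0,0,0],[1,22,-6.3,0,0,0,0],[1,24,-6.9,0,0,0,0],[1,24,-6.9,0,0,0,0],[1,24,-6.9,0,0,0,0],[1,24,-6.9,0,0,0,0],[1,24,-6.9,0,0,0,0],[1,24,-6.9,0,0,0,0],[1,24,-6.9,0,0,0,0],[1,24,-6.9,0,0,0,0]]'
python3 -m creep '[[1,24,-6.9,0,0,0,0],[1,24,-6.9,0,0,0,0],[1,24,-6.9,0,0,0,0],[1,24,-6.9,0,0,0,0],[1,24,-6.9,0,0,0,0],[1,24,-6.9,0,0,0,0],[1,20,-5.7,0,0,0,0],[1,10,-2.9,0,0,0,0],[1,0,0,0,0,0,-6.6],[1,0,0,0,0,0,-6.6]]'
python3 -m creep '[[1,0,0,0,0,0,-6.6],[1,0,0,0,0,0,-6.6],[1,0,0,0,0,0,-6.6],[1,0,0,0,0,0,-6.6],[1,0,0,0,0,0,-6.6],[1,0,0,0,0,0,-6.6],[1,0,0,0,0,0,-6.6],[1,0,0,0,0,0,-6.6],[1,0,0,0,0,0,-6.6],[1,0,0,0,0,0,-6.8]]'
cat >> H.py <<'E'
def show(tag):
    from bench import readout,eyes
    st=readout.get_state(); M=Ro.from_rotvec(st["orientation"]).as_matrix(); y=M[:,1]
    P=np.load("P.npy"); a=P[2]; u=np.array([-np.sin(a),np.cos(a)]); n=np.array([np.cos(a),np.sin(a)])
    d=st["tool_pos"][:2]-P[:2]
    print("t",round(st["time_s"],2),"tool in stop frame x,y mm",round(d@n*1000,2),round(d@u*1000,2),"z",round(st["tool_pos"][2]*1000,1),"yaw",round(np.degrees(np.arctan2(y[1],y[0])),2),"tilt",np.round(M[:2,2],4))
    f=st["contact_force"]; print("F rail x,y,z",round(f[:2]@n,2),round(f[:2]@u,2),round(f[2],2),"tq",np.round(st["ft_torque"],2),"gap",st["finger_gap"])
E
python3 -c "
from H import *; show('')"
```

```text
time_s: 6.93
tool_pos: [0.5204, 0.0843, 0.3582]
orientation: [-2.17, -2.269, 0.003]
contact_force: [0.5, 0.8, -2.5]
finger_gap: 0.0293
time_s: 7.77
tool_pos: [0.4632, 0.255, 0.3586]
orientation: [-1.886, -2.511, 0.003]
contact_force: [0.3, -1.4, -2.6]
finger_gap: 0.0292
time_s: 8.6
tool_pos: [0.4638, 0.2539, 0.3586]
orientation: [-0.212, -3.132, 0.002]
contact_force: [0.2, 0.2, -2.1]
finger_gap: 0.0295
t 8.6 tool in stop frame x,y mm -3.02 51.55 z 358.6 yaw 82.26 tilt [-0.0021 -0.001 ]
F rail x,y,z 0.19 0.25 -2.07 tq [ 0.02 -0.01  0.01] gap 0.02948229085864955
```

```bash
python3 -m creep '[[1,-3,1.6,0,0,0,0.7],[1,0,0,4,0,0,0],[1,0,0,8,0,0,0],[1,0,0,10,0,0,0],[1,0,0,10,0,0,0],[1,0,0,10,0,0,0],[1,0,0,10,0,0,0],[1,0,0,8,0,0,0],[1,0,0,4,0,0,0],[1,0,0,0,0,0,0]]'
python3 - <<'E'
from H import *; show('')
from bench import eyes
s=eyes.capture("scene"); cv2.imwrite("pics/s3.png",cv2.resize(s[100:220,120:250],(650,600),interpolation=cv2.INTER_CUBIC))
s=eyes.capture("top"); cv2.imwrite("pics/t3.png",cv2.resize(s[220:295,125:235],(800,545),interpolation=cv2.INTER_CUBIC))
E
```

```text
time_s: 9.43
tool_pos: [0.467, 0.2552, 0.294]
orientation: [-0.24, -3.13, 0.002]
contact_force: [-0.2, -0.1, -3.1]
finger_gap: 0.0293
t 9.43 tool in stop frame x,y mm -0.08 53.31 z 294.0 yaw 81.24 tilt [-0.0028 -0.001 ]
F rail x,y,z -0.15 -0.09 -3.07 tq [-0.01 -0.01 -0.04] gap 0.029308681502620556
```

View pics/s3.png

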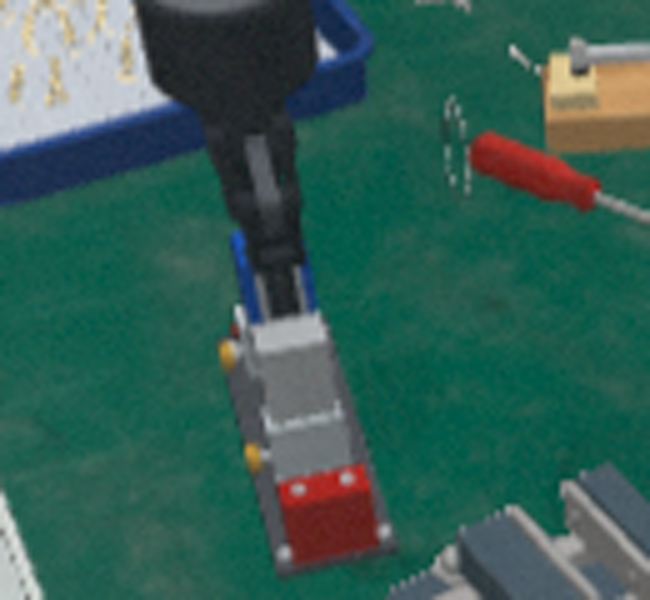

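View pics/t3.png

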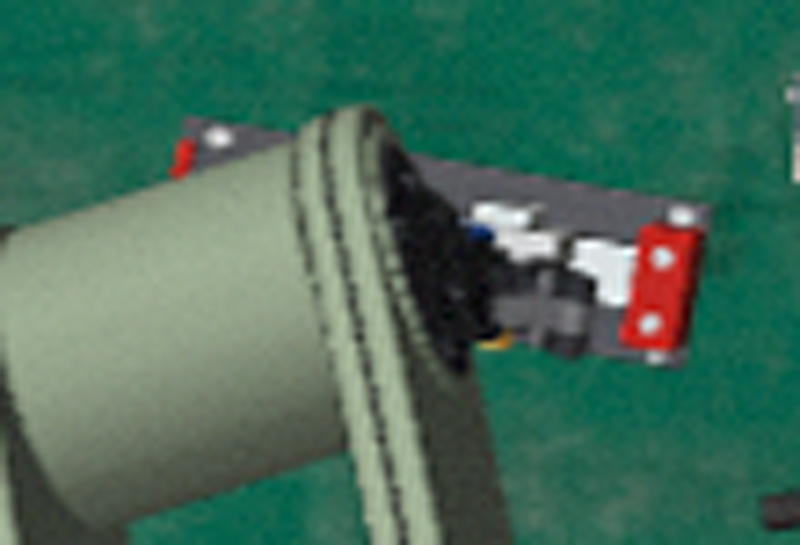

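Run:
```python
from H import *
P=np.load("P.npy")
def rw(l):
    a=P[2];l=np.array(l,float)/1000;c,S=np.cos(a),np.sin(a)
    return np.array([P[0]+c*l[0]-S*l[1],P[1]+S*l[0]+c*l[1],l[2]])
for l in [(-17,18.4,69.4),(17,18.4,69.4),(-17,18.4,115.4),(17,18.4,115.4)]:
    q=proj("scene",rw(l))[0]-P[6:8]; print(((q+.5-[120,100])*5-.5).round(0))
```

```text
[274. 427.]
[342. 412.]
[259. 354.]
[330. 340.]
```

```bash
python3 -m creep '[[1,0,0,2,0,0,-0.3],[1,0,0,2,0,0,0],[1,0,0,3,0,0,0],[1,0,0,3,0,0,0],[1,0,0,3,0,0,0],[1,0,0,3,0,0,0],[1,0,0,3,0,0,0],[1,0,0,3,0,0,0],[1,0,0,2,0,0,0],[1,0,0,1,0,0,0]]'
python3 -c "
from H import *; show('')"
```

```text
time_s: 10.37
tool_pos: [0.4674, 0.2554, 0.2702]
orientation: [-0.232, -3.132, 0.001]
contact_force: [0.1, -0.2, -2.5]
finger_gap: 0.0291
t 10.37 tool in stop frame x,y mm 0.3 53.52 z 270.2 yaw 81.55 tilt [-0.0007 -0.0003]
F rail x,y,z 0.08 -0.17 -2.49 tq [-0.02  0.06 -0.  ] gap 0.029065339719317348
```

```bash
python3 -m creep '[[1,0,0,2,0,0,0],[1,0,0,3,0,0,0],[1,0,0,3,0,0,0],[1,0,0,3,0,0,0],[1,0,0,3,0,0,0],[1,0,0,3,0,0,0],[1,0,0,3,0,0,0],[1,0,0,3,0,0,0],[1,0,0,2,0,0,0],[1,0,0,1,0,0,0]]'
python3 -c "
from H import *; show('')"
```

```text
time_s: 11.2
tool_pos: [0.4673, 0.2554, 0.2442]
orientation: [-0.232, -3.132, 0.0]
contact_force: [-0.0, -0.0, -2.5]
finger_gap: 0.0289
t 11.2 tool in stop frame x,y mm 0.28 53.53 z 244.2 yaw 81.54 tilt [-0.0007 -0.0002]
F rail x,y,z -0.04 -0.03 -2.5 tq [ 0.02 -0.03  0.04] gap 0.02887366201439037
```

```bash
python3 -m creep '[[1,0,-0.7,0,0,0,0],[1,0,-0.7,0,0,0,0],[1,0,-0.7,0,0,0,0],[1,0,-0.7,0,0,0,0],[1,0,-0.7,0,0,0,0],[1,0,-0.7,0,0,0,0],[1,0,-0.7,0,0,0,0],[1,0,-0.7,0,0,0,0],[1,0,-0.7,0,0,0,0],[1,0,-0.7,0,0,0,0]]'
python3 -c "
from H import *; show('')"
python3 -m creep '[[1,0,-0.5,0,0,0,0],[1,0,-0.5,0,0,0,0],[1,0,-0.5,0,0,0,0],[1,0,-0.5,0,0,0,0],[1,0,-0.5,0,0,0,0],[1,0,-0.5,0,0,0,0],[1,0,-0.5,0,0,0,0],[1,0,-0.5,0,0,0,0],[1,0,-0.5,0,0,0,0],[1,0,-0.5,0,0,0,0]]'
python3 -c "
from H import *; show('')"
```

```text
time_s: 12.03
tool_pos: [0.4665, 0.2484, 0.2447]
orientation: [-0.232, -3.133, -0.0]
contact_force: [0.3, -0.3, -2.6]
finger_gap: 0.0292
t 12.03 tool in stop frame x,y mm 0.42 46.52 z 244.7 yaw 81.54 tilt [-0.  0.]
F rail x,y,z 0.34 -0.28 -2.64 tq [0.06 0.03 0.  ] gap 0.029206140568567938
time_s: 12.87
tool_pos: [0.4658, 0.2449, 0.2446]
orientation: [0.233, 3.132, 0.007]
contact_force: [1.8, 7.7, -6.4]
finger_gap: 0.0291
t 12.87 tool in stop frame x,y mm 0.31 42.9 z 244.6 yaw 81.49 tilt [0.0013 0.0045]
F rail x,y,z 0.62 7.91 -6.38 tq [ 1.68 -0.26  0.  ] gap 0.029077563018630223
```

```bash
python3 -m creep '[[1,0,-0.3,0,0,0,0],[1,0,-0.3,0,0,0,0],[1,0,-0.3,0,0,0,0],[1,0,-0.3,0,0,0,0],[1,0,-0.3,0,0,0,0],[1,0,-0.3,0,0,0,0],[1,0,-0.3,0,0,0,0],[1,0,-0.3,0,0,0,0],[1,0,-0.3,0,0,0,0],[1,0,-0.3,0,0,0,0]]'
python3 -c "
from H import *; show('')"
```

```text
time_s: 13.7
tool_pos: [0.4654, 0.242, 0.2446]
orientation: [0.233, 3.132, 0.007]
contact_force: [0.8, 7.7, -6.6]
finger_gap: 0.0293
t 13.7 tool in stop frame x,y mm 0.27 39.99 z 244.6 yaw 81.5 tilt [0.0012 0.0045]
F rail x,y,z -0.32 7.71 -6.56 tq [ 1.7  -0.25  0.01] gap 0.029287406138022463
```

```bash
python3 -m creep '[[1,0,-0.3,0,0,0,0],[1,0,-0.3,0,0,0,0],[1,0,-0.3,0,0,0,0],[1,0,-0.3,0,0,0,0],[1,0,-0.3,0,0,0,0],[1,0,-0.3,0,0,0,0],[1,0,-0.3,0,0,0,0],[1,0,-0.2,0,0,0,0],[1,0,-0.2,0,0,0,0],[1,0,-0.2,0,0,0,0]]'
python3 -c "
from H import *; show('')"
python3 -m creep '[[1,0,-0.15,0,0,0,0],[1,0,-0.15,0,0,0,0],[1,0,-0.15,0,0,0,0],[1,0,-0.15,0,0,0,0],[1,0,-0.15,0,0,0,0],[1,0,-0.15,0,0,0,0],[1,0,-0.15,0,0,0,0],[1,0,-0.15,0,0,0,0],[1,0,-0.15,0,0,0,0],[1,0,-0.15,0,0,0,0]]'
python3 -c "
from H import *; show('')"
```

```text
time_s: 14.53
tool_pos: [0.465, 0.2393, 0.2446]
orientation: [0.233, 3.132, 0.007]
contact_force: [0.5, 7.8, -7.2]
finger_gap: 0.0293
t 14.53 tool in stop frame x,y mm 0.27 37.28 z 244.6 yaw 81.5 tilt [0.0012 0.0044]
F rail x,y,z -0.61 7.8 -7.17 tq [ 1.62 -0.26  0.04] gap 0.029295095064017233
time_s: 15.37
tool_pos: [0.4647, 0.2378, 0.2446]
orientation: [0.233, 3.132, 0.007]
contact_force: [1.7, 7.9, -6.3]
finger_gap: 0.0291
t 15.37 tool in stop frame x,y mm 0.28 35.77 z 244.6 yaw 81.5 tilt [0.0012 0.0044]
F rail x,y,z 0.55 8.09 -6.27 tq [ 1.65 -0.2  -0.04] gap 0.029129507349650936
```

```bash
python3 -m creep '[[1,0,-0.1,0,0,0,0],[1,0,-0.1,0,0,0,0],[1,0,-0.1,0,0,0,0],[1,0,-0.1,0,0,0,0],[1,0,-0.1,0,0,0,0],[1,0,-0.1,0,0,0,0],[1,0,-0.1,0,0,0,0],[1,0,-0.1,0,0,0,0],[1,0,-0.1,0,0,0,0],[1,0,-0.1,0,0,0,0]]'
python3 -c "
from H import *; show('')"
```

```text
time_s: 16.2
tool_pos: [0.4646, 0.2369, 0.2446]
orientation: [0.233, 3.132, 0.007]
contact_force: [0.7, 8.5, -6.8]
finger_gap: 0.0295
t 16.2 tool in stop frame x,y mm 0.28 34.78 z 244.6 yaw 81.5 tilt [0.0012 0.0045]
F rail x,y,z -0.55 8.55 -6.83 tq [ 1.65 -0.26  0.01] gap 0.029452786640956866
```

```bash
python3 -m creep '[[1,0,-0.1,0,0,0,0],[1,0,-0.1,0,0,0,0],[1,0,-0.1,0,0,0,0],[1,0,-0.1,0,0,0,0],[1,0,-0.1,0,0,0,0],[1,0,-0.1,0,0,0,0],[1,0,-0.1,0,0,0,0],[1,0,-0.1,0,0,0,0],[1,0,-0.1,0,0,0,0],[1,0,-0.1,0,0,0,0]]'
python3 -c "
from H import *; show('')"
```

```text
time_s: 17.03
tool_pos: [0.4645, 0.236, 0.2446]
orientation: [0.233, 3.132, 0.008]
contact_force: [0.9, 9.4, -7.0]
finger_gap: 0.0291
t 17.03 tool in stop frame x,y mm 0.27 33.92 z 244.6 yaw 81.49 tilt [0.0013 0.005 ]
F rail x,y,z -0.5 9.4 -6.98 tq [ 1.84 -0.22 -0.02] gap 0.029070372020053394
```

```bash
python3 -m creep '[[1,0,-0.1,0,0,0,0],[1,0,-0.1,0,0,0,0],[1,0,-0.1,0,0,0,0],[1,0,-0.1,0,0,0,0],[1,0,0,0,0,0,0],[1,0,0,0,0,0,0],[1,0,0,0,0,0,0],[1,0,0,0,0,0,0],[1,0,0,0,0,0,0],[1,0,0,0,0,0,0]]'
python3 -c "
from H import *; show('')"
```

```text
time_s: 17.87
tool_pos: [0.4644, 0.2359, 0.2447]
orientation: [0.233, 3.132, 0.009]
contact_force: [1.5, 9.5, -6.5]
finger_gap: 0.0292
t 17.87 tool in stop frame x,y mm 0.25 33.78 z 244.7 yaw 81.49 tilt [0.0016 0.0057]
F rail x,y,z 0.05 9.63 -6.47 tq [ 1.97 -0.25 -0.01] gap 0.029209017690480083
```

```bash
python3 -m creep '[[1,0,-0.1,0,0,0,0],[1,0,-0.1,0,0,0,0],[1,0,-0.1,0,0,0,0],[1,0,-0.1,0,0,0,0],[1,0,-0.1,0,0,0,0],[1,0,-0.1,0,0,0,0],[1,0,0,0,0,0,0],[1,0,0,0,0,0,0],[1,0,0,0,0,0,0],[1,0,0,0,0,0,0]]'
python3 -c "
from H import *; show('')"
```

```text
time_s: 18.7
tool_pos: [0.4644, 0.2356, 0.2447]
orientation: [0.233, 3.132, 0.011]
contact_force: [0.8, 11.2, -8.3]
finger_gap: 0.0293
t 18.7 tool in stop frame x,y mm 0.23 33.5 z 244.7 yaw 81.48 tilt [0.0019 0.0067]
F rail x,y,z -0.89 11.16 -8.31 tq [ 2.28 -0.3  -0.01] gap 0.029336152144189675
```

```bash
python3 -m creep '[[1,0,-0.1,0,0,0,0],[1,0,-0.1,0,0,0,0],[1,0,-0.1,0,0,0,0],[1,0,-0.1,0,0,0,0],[1,0,-0.1,0,0,0,0],[1,0,-0.1,0,0,0,0],[1,0,-0.1,0,0,0,0],[1,0,-0.1,0,0,0,0],[1,0,-0.1,0,0,0,0],[1,0,0,0,0,0,0]]'
python3 -c "
from H import *; show('')"
```

```text
time_s: 19.53
tool_pos: [0.4643, 0.2352, 0.2448]
orientation: [0.234, 3.131, 0.013]
contact_force: [1.0, 13.5, -8.0]
finger_gap: 0.0294
t 19.53 tool in stop frame x,y mm 0.2 33.13 z 244.8 yaw 81.46 tilt [0.0024 0.0084]
F rail x,y,z -0.99 13.54 -7.99 tq [ 2.74 -0.32 -0.01] gap 0.02939564076109776
```

```bash
python3 -m creep '[[1,0,-0.1,0,0,0,0],[1,0,-0.1,0,0,0,0],[1,0,0,0,0,0,0],[1,0,0,0,0,0,0],[1,0,0,0,0,0,0],[1,0,0,0,0,0,0],[1,0,0,0,0,0,0],[1,0,0,0,0,0,0],[1,0,0,0,0,0,0],[1,0,0,0,0,0,0]]'
python3 -c "
from H import *; show('')"
python3 -m creep '[[1,0,0,0,0,0,0],[1,0,0,0,0,0,0],[1,0,0,0,0,0,0],[1,0,0,0,0,0,0],[1,0,0,0,0,0,0],[1,0,0,0,0,0,0],[1,0,0,0,0,0,0],[1,0,0,0,0,0,0],[1,0,0,0,0,0,0],[1,0,0,0,0,0,0]]'
python3 -c "
from H import *; show('')"
```

```text
time_s: 20.37
tool_pos: [0.4643, 0.2352, 0.2449]
orientation: [0.234, 3.131, 0.014]
contact_force: [1.2, 13.8, -8.3]
finger_gap: 0.029
t 20.37 tool in stop frame x,y mm 0.2 33.06 z 244.9 yaw 81.46 tilt [0.0025 0.0088]
F rail x,y,z -0.83 13.84 -8.34 tq [ 2.79 -0.27 -0.04] gap 0.029044034320241274
time_s: 21.2
tool_pos: [0.4643, 0.2351, 0.2449]
orientation: [0.234, 3.131, 0.014]
contact_force: [1.9, 14.4, -8.9]
finger_gap: 0.0289
t 21.2 tool in stop frame x,y mm 0.21 33.04 z 244.9 yaw 81.46 tilt [0.0025 0.0088]
F rail x,y,z -0.24 14.5 -8.94 tq [ 2.83 -0.3  -0.03] gap 0.02893617670688046
```

```bash
python3 -m creep '[[1,0,1,0,0,0,0],[1,0,1,0,0,0,0],[1,0,1.5,0,0,0,0],[1,0,1.5,0,0,0,0],[1,0,1.5,0,0,0,0],[1,0,1.5,0,0,0,0],[1,0,1.5,0,0,0,0],[1,0,1.5,0,0,0,0],[1,0,1.5,0,0,0,0],[1,0,1.5,0,0,0,0]]'
python3 -c "
from H import *; show('')"
```

```text
time_s: 22.03
tool_pos: [0.4662, 0.2463, 0.2446]
orientation: [-0.232, -3.133, 0.0]
contact_force: [-0.3, 0.5, -2.8]
finger_gap: 0.0295
t 22.03 tool in stop frame x,y mm 0.45 44.31 z 244.6 yaw 81.54 tilt [-0.0001 -0.0002]
F rail x,y,z -0.37 0.49 -2.76 tq [-0.01  0.02  0.01] gap 0.029477724724054417
```

```bash
python3 -m creep '[[1,0,0,-2,0,0,0],[1,0,0,-4,0,0,0],[1,0,0,-6,0,0,0],[1,0,0,-6,0,0,0],[1,0,0,-6,0,0,0],[1,0,0,-6,0,0,0],[1,0,0,-6,0,0,0],[1,0,0,-6,0,0,0],[1,0,0,-4,0,0,0],[1,0,0,-2,0,0,0]]'
python3 -m creep '[[1,0,4,0,0,0,0],[1,0,8,0,0,0,0],[1,0,12,0,0,0,0],[1,0,13,0,0,0,0],[1,0,13,0,0,0,0],[1,0,13,0,0,0,0],[1,0,13,0,0,0,0],[1,0,12,0,0,0,0],[1,0,6.4,0,0,0,0],[1,0,3,0,0,0,0]]'
python3 - <<'E'
from H import *; show('')
from bench import eyes
s=eyes.capture("scene"); cv2.imwrite("pics/s4r.png",s); cv2.imwrite("pics/s4.png",cv2.resize(s[100:220,120:250],(650,600),interpolation=cv2.INTER_CUBIC))
s=eyes.capture("top"); cv2.imwrite("pics/t4.png",cv2.resize(s[225:285,135:235],(800,480),interpolation=cv2.INTER_CUBIC))
E
```

```text
time_s: 22.87
tool_pos: [0.4664, 0.2464, 0.2937]
orientation: [0.231, 3.132, 0.001]
contact_force: [0.1, -0.1, -2.7]
finger_gap: 0.0293
time_s: 23.7
tool_pos: [0.4805, 0.344, 0.2926]
orientation: [0.229, 3.133, 0.0]
contact_force: [0.5, 0.5, -2.6]
finger_gap: 0.0291
t 23.7 tool in stop frame x,y mm 0.33 143.13 z 292.6 yaw 81.63 tilt [0.0001 0.0002]
F rail x,y,z 0.47 0.57 -2.6 tq [-0.03 -0.03 -0.  ] gap 0.029060473488540652
```

View pics/s4.png

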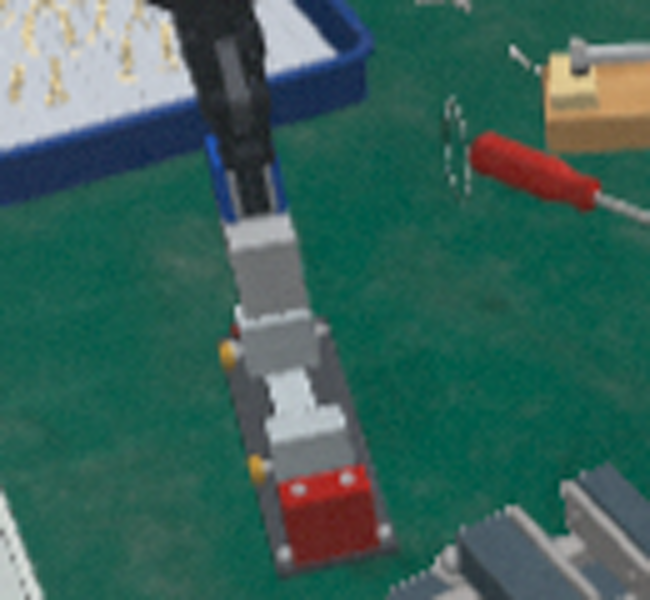

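View pics/t4.png

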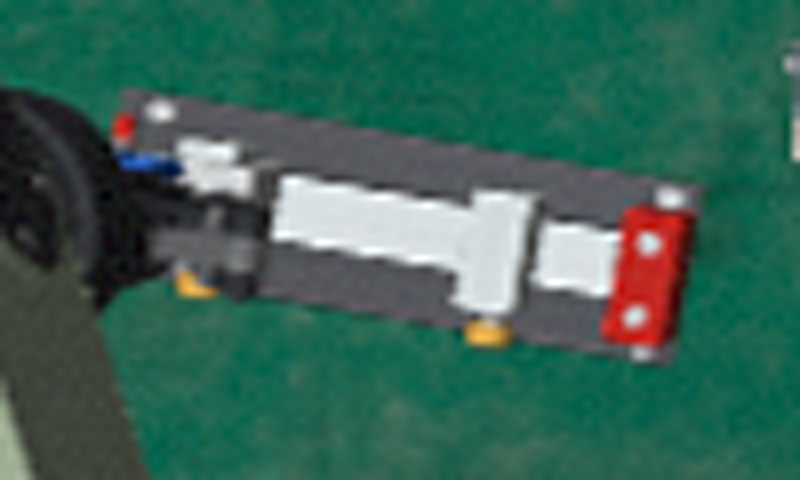

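```bash
python3 -m creep '[[1,0,-1,2,0,0,0],[1,0,-0.4,2,0,0,0],[1,0,0,3,0,0,0],[1,0,0,3,0,0,0],[1,0,0,3,0,0,0],[1,0,0,3,0,0,0],[1,0,0,3,0,0,0],[1,0,0,2,0,0,0],[1,0,0,2,0,0,0],[1,0,0,1,0,0,0]]'
python3 -c "
from H import *; show('')"
python3 -m creep '[[1,0,0,2,0,0,0],[1,0,0,3,0,0,0],[1,0,0,3,0,0,0],[1,0,0,3,0,0,0],[1,0,0,3,0,0,0],[1,0,0,3,0,0,0],[1,0,0,3,0,0,0],[1,0,0,2,0,0,0],[1,0,0,1,0,0,0],[1,0,0,1,0,0,0]]'
python3 -c "
from H import *; show('')"
```

```text
time_s: 24.63
tool_pos: [0.4802, 0.3412, 0.2683]
orientation: [-0.232, -3.133, 0.0]
contact_force: [0.7, 0.1, -2.3]
finger_gap: 0.0294
t 24.63 tool in stop frame x,y mm 0.42 140.25 z 268.3 yaw 81.55 tilt [-0.0004 -0.0002]
F rail x,y,z 0.67 0.19 -2.27 tq [ 0.04 -0.02  0.01] gap 0.029377520211406175
time_s: 25.47
tool_pos: [0.4802, 0.3412, 0.2445]
orientation: [-0.231, -3.133, 0.0]
contact_force: [-0.6, -0.1, -2.7]
finger_gap: 0.0293
t 25.47 tool in stop frame x,y mm 0.45 140.29 z 244.5 yaw 81.55 tilt [-0.0002 -0.0001]
F rail x,y,z -0.56 -0.16 -2.7 tq [ 0.   -0.06  0.01] gap 0.029309423867868497
```

```bash
python3 -m creep '[[1,0,-0.8,0,0,0,0],[1,0,-0.8,0,0,0,0],[1,0,-0.8,0,0,0,0],[1,0,-0.8,0,0,0,0],[1,0,-0.8,0,0,0,0],[1,0,-0.8,0,0,0,0],[1,0,-0.8,0,0,0,0],[1,0,-0.8,0,0,0,0],[1,0,-0.8,0,0,0,0],[1,0,-0.8,0,0,0,0]]'
python3 -c "
from H import *; show('')"
python3 -m creep '[[1,0,-0.5,0,0,0,0],[1,0,-0.5,0,0,0,0],[1,0,-0.5,0,0,0,0],[1,0,-0.5,0,0,0,0],[1,0,-0.5,0,0,0,0],[1,0,-0.5,0,0,0,0],[1,0,-0.5,0,0,0,0],[1,0,-0.5,0,0,0,0],[1,0,-0.5,0,0,0,0],[1,0,-0.5,0,0,0,0]]'
python3 -c "
from H import *; show('')"
```

```text
time_s: 26.3
tool_pos: [0.4791, 0.3337, 0.2447]
orientation: [0.232, 3.133, 0.003]
contact_force: [-0.2, 4.0, -4.9]
finger_gap: 0.029
t 26.3 tool in stop frame x,y mm 0.45 132.75 z 244.7 yaw 81.52 tilt [0.0005 0.0021]
F rail x,y,z -0.8 3.94 -4.9 tq [ 0.87 -0.07 -0.02] gap 0.029006785521238917
time_s: 27.13
tool_pos: [0.4784, 0.3295, 0.2447]
orientation: [0.232, 3.132, 0.006]
contact_force: [0.5, 5.8, -5.4]
finger_gap: 0.0291
t 27.13 tool in stop frame x,y mm 0.38 128.42 z 244.7 yaw 81.53 tilt [0.0012 0.0035]
F rail x,y,z -0.38 5.81 -5.39 tq [ 1.35 -0.17 -0.  ] gap 0.029054410294787628
```

```bash
python3 -m creep '[[1,0,-1,0,0,0,0],[1,0,-1.3,0,0,0,0],[1,0,-1.3,0,0,0,0],[1,0,-1.3,0,0,0,0],[1,0,-1.3,0,0,0,0],[1,0,-1.3,0,0,0,0],[1,0,-1.3,0,0,0,0],[1,0,-1.3,0,0,0,0],[1,0,-1.3,0,0,0,0],[1,0,-1.3,0,0,0,0]]'
python3 -c "
from H import *; show('')"
python3 -m creep '[[1,0,-1.3,0,0,0,0],[1,0,-1.3,0,0,0,0],[1,0,-1.3,0,0,0,0],[1,0,-1.3,0,0,0,0],[1,0,-1.3,0,0,0,0],[1,0,-1.3,0,0,0,0],[1,0,-1.3,0,0,0,0],[1,0,-1.3,0,0,0,0],[1,0,-1.3,0,0,0,0],[1,0,-1.3,0,0,0,0]]'
python3 -c "
from H import *; show('')"
python3 -m creep '[[1,0,-1.3,0,0,0,0],[1,0,-1.3,0,0,0,0],[1,0,-1.3,0,0,0,0],[1,0,-1.3,0,0,0,0],[1,0,-1.3,0,0,0,0],[1,0,-1.3,0,0,0,0],[1,0,-1,0,0,0,0],[1,0,-0.8,0,0,0,0],[1,0,-0.5,0,0,0,0],[1,0,-0.3,0,0,0,0]]'
python3 -c "
from H import *; show('')"
```

```text
time_s: 27.97
tool_pos: [0.4765, 0.3169, 0.2447]
orientation: [0.232, 3.132, 0.006]
contact_force: [1.3, 5.7, -6.7]
finger_gap: 0.0291
t 27.97 tool in stop frame x,y mm 0.36 115.69 z 244.7 yaw 81.52 tilt [0.0011 0.0036]
F rail x,y,z 0.41 5.81 -6.74 tq [ 1.37 -0.19 -0.04] gap 0.02906136640765508
time_s: 28.8
tool_pos: [0.4746, 0.304, 0.2447]
orientation: [0.232, 3.132, 0.006]
contact_force: [1.8, 5.3, -5.6]
finger_gap: 0.0293
t 28.8 tool in stop frame x,y mm 0.33 102.68 z 244.7 yaw 81.52 tilt [0.001  0.0035]
F rail x,y,z 0.98 5.47 -5.62 tq [ 1.33 -0.18  0.01] gap 0.029287158745322332
time_s: 29.63
tool_pos: [0.473, 0.2937, 0.2447]
orientation: [0.232, 3.132, 0.005]
contact_force: [0.3, 5.9, -6.1]
finger_gap: 0.0291
t 29.63 tool in stop frame x,y mm 0.31 92.2 z 244.7 yaw 81.52 tilt [0.0009 0.0033]
F rail x,y,z -0.56 5.89 -6.1 tq [ 1.36 -0.13 -0.09] gap 0.029125549569031472
```

```bash
python3 -m creep '[[1,0,-0.5,0,0,0,0],[1,0,-0.5,0,0,0,0],[1,0,-0.5,0,0,0,0],[1,0,-0.5,0,0,0,0],[1,0,-0.5,0,0,0,0],[1,0,-0.5,0,0,0,0],[1,0,-0.5,0,0,0,0],[1,0,-0.4,0,0,0,0],[1,0,-0.3,0,0,0,0],[1,0,-0.2,0,0,0,0]]'
python3 -c "
from H import *; show('')"
python3 -m creep '[[1,0,-0.2,0,0,0,0],[1,0,-0.2,0,0,0,0],[1,0,-0.2,0,0,0,0],[1,0,-0.2,0,0,0,0],[1,0,-0.2,0,0,0,0],[1,0,-0.2,0,0,0,0],[1,0,-0.2,0,0,0,0],[1,0,-0.1,0,0,0,0],[1,0,-0.1,0,0,0,0],[1,0,-0.1,0,0,0,0]]'
python3 -c "
from H import *; show('')"
```

```text
time_s: 30.47
tool_pos: [0.4724, 0.2893, 0.2447]
orientation: [0.232, 3.132, 0.005]
contact_force: [1.3, 6.3, -6.6]
finger_gap: 0.0296
t 30.47 tool in stop frame x,y mm 0.31 87.82 z 244.7 yaw 81.52 tilt [0.0009 0.0033]
F rail x,y,z 0.35 6.44 -6.64 tq [ 1.23 -0.16 -0.01] gap 0.029554245854896216
time_s: 31.3
tool_pos: [0.4722, 0.2877, 0.2448]
orientation: [0.232, 3.132, 0.005]
contact_force: [1.2, 6.2, -5.0]
finger_gap: 0.0293
t 31.3 tool in stop frame x,y mm 0.31 86.16 z 244.8 yaw 81.52 tilt [0.001  0.0033]
F rail x,y,z 0.31 6.32 -4.96 tq [ 1.29 -0.15  0.01] gap 0.029338615265067956
```

```bash
python3 -m creep '[[1,0,-0.1,0,0,0,0],[1,0,-0.1,0,0,0,0],[1,0,-0.1,0,0,0,0],[1,0,-0.1,0,0,0,0],[1,0,-0.1,0,0,0,0],[1,0,-0.1,0,0,0,0],[1,0,-0.1,0,0,0,0],[1,0,-0.1,0,0,0,0],[1,0,-0.1,0,0,0,0],[1,0,-0.1,0,0,0,0]]'
python3 -c "
from H import *; show('')"
```

```text
time_s: 32.13
tool_pos: [0.472, 0.2867, 0.2447]
orientation: [0.232, 3.132, 0.005]
contact_force: [0.6, 6.3, -5.7]
finger_gap: 0.0295
t 32.13 tool in stop frame x,y mm 0.3 85.14 z 244.7 yaw 81.52 tilt [0.0009 0.0033]
F rail x,y,z -0.36 6.33 -5.72 tq [ 1.29 -0.2  -0.02] gap 0.02947303382767341
```

```bash
python3 -m creep '[[1,0,-0.1,0,0,0,0],[1,0,-0.1,0,0,0,0],[1,0,-0.1,0,0,0,0],[1,0,-0.1,0,0,0,0],[1,0,-0.1,0,0,0,0],[1,0,-0.1,0,0,0,0],[1,0,0,0,0,0,0],[1,0,0,0,0,0,0],[1,0,0,0,0,0,0],[1,0,0,0,0,0,0]]'
python3 -c "
from H import *; show('')"
```

```text
time_s: 32.97
tool_pos: [0.4719, 0.2861, 0.2447]
orientation: [0.232, 3.132, 0.005]
contact_force: [0.5, 5.7, -6.3]
finger_gap: 0.0295
t 32.97 tool in stop frame x,y mm 0.29 84.55 z 244.7 yaw 81.52 tilt [0.0008 0.0033]
F rail x,y,z -0.3 5.67 -6.29 tq [ 1.26 -0.17 -0.01] gap 0.029527161462541078
```

```bash
python3 -m creep '[[1,0,-0.1,0,0,0,0],[1,0,-0.1,0,0,0,0],[1,0,-0.1,0,0,0,0],[1,0,-0.1,0,0,0,0],[1,0,-0.1,0,0,0,0],[1,0,-0.1,0,0,0,0],[1,0,0,0,0,0,0],[1,0,0,0,0,0,0],[1,0,0,0,0,0,0],[1,0,0,0,0,0,0]]'
python3 -c "
from H import *; show('')"
```

```text
time_s: 33.8
tool_pos: [0.4718, 0.2857, 0.2448]
orientation: [0.232, 3.132, 0.006]
contact_force: [0.9, 7.4, -5.3]
finger_gap: 0.0293
t 33.8 tool in stop frame x,y mm 0.29 84.16 z 244.8 yaw 81.51 tilt [0.0011 0.0041]
F rail x,y,z -0.16 7.43 -5.29 tq [ 1.43 -0.17 -0.04] gap 0.029252630572922943
```

```bash
python3 -m creep '[[1,0,-0.1,0,0,0,0],[1,0,-0.1,0,0,0,0],[1,0,-0.1,0,0,0,0],[1,0,-0.1,0,0,0,0],[1,0,-0.1,0,0,0,0],[1,0,-0.1,0,0,0,0],[1,0,-0.1,0,0,0,0],[1,0,0,0,0,0,0],[1,0,0,0,0,0,0],[1,0,0,0,0,0,0]]'
python3 -c "
from H import *; show('')"
```

```text
time_s: 34.63
tool_pos: [0.4718, 0.2854, 0.2448]
orientation: [0.233, 3.132, 0.008]
contact_force: [1.1, 9.0, -6.6]
finger_gap: 0.0292
t 34.63 tool in stop frame x,y mm 0.26 83.89 z 244.8 yaw 81.51 tilt [0.0015 0.0053]
F rail x,y,z -0.26 9.03 -6.63 tq [ 1.75 -0.15 -0.07] gap 0.02916329730662092
```

```bash
python3 -m creep '[[1,0,-0.1,0,0,0,0],[1,0,-0.1,0,0,0,0],[1,0,-0.1,0,0,0,0],[1,0,-0.1,0,0,0,0],[1,0,-0.1,0,0,0,0],[1,0,-0.1,0,0,0,0],[1,0,0,0,0,0,0],[1,0,0,0,0,0,0],[1,0,0,0,0,0,0],[1,0,0,0,0,0,0]]'
python3 -c "
from H import *; show('')"
python3 -m creep '[[1,0,0,0,0,0,0],[1,0,0,0,0,0,0],[1,0,0,0,0,0,0],[1,0,0,0,0,0,0],[1,0,0,0,0,0,0],[1,0,0,0,0,0,0],[1,0,0,0,0,0,0],[1,0,0,0,0,0,0],[1,0,0,0,0,0,0],[1,0,0,0,0,0,0]]'
python3 -c "
from H import *; show('')"
```

```text
time_s: 35.47
tool_pos: [0.4717, 0.2852, 0.2449]
orientation: [0.233, 3.131, 0.01]
contact_force: [-0.3, 9.7, -8.1]
finger_gap: 0.0291
t 35.47 tool in stop frame x,y mm 0.27 83.63 z 244.9 yaw 81.49 tilt [0.0019 0.0064]
F rail x,y,z -1.69 9.59 -8.07 tq [ 2.01 -0.2  -0.09] gap 0.029059953082225747
time_s: 36.3
tool_pos: [0.4717, 0.2852, 0.2449]
orientation: [0.233, 3.132, 0.01]
contact_force: [0.9, 10.1, -6.7]
finger_gap: 0.0291
t 36.3 tool in stop frame x,y mm 0.23 83.63 z 244.9 yaw 81.5 tilt [0.0018 0.0064]
F rail x,y,z -0.58 10.14 -6.67 tq [ 2.02 -0.19 -0.05] gap 0.029057257061336435
```

```bash
python3 -m creep '[[1,0,0.7,0,0,0,0],[1,0,1,0,0,0,0],[1,0,1,0,0,0,0],[1,0,1,0,0,0,0],[1,0,1.5,0,0,0,0],[1,0,1.5,0,0,0,0],[1,0,1.5,0,0,0,0],[1,0,1.5,0,0,0,0],[1,0,1.5,0,0,0,0],[1,0,1.5,0,0,0,0]]'
python3 -c "
from H import *; show('')"
python3 -m creep '[[1,0,0,-2,0,0,0],[1,0,0,-4,0,0,0],[1,0,0,-6,0,0,0],[1,0,0,-6,0,0,0],[1,0,0,-6,0,0,0],[1,0,0,-6,0,0,0],[1,0,0,-6,0,0,0],[1,0,0,-8,0,0,0],[1,0,0,-10,0,0,0],[1,0,0,-10,0,0,0]]'
python3 -m creep '[[1,0,0,-10,0,0,0],[1,0,0,-10,0,0,0],[1,0,0,-10,0,0,0],[1,0,0,-10,0,0,0],[1,0,0,-5,0,0,0],[1,0,0,-3,0,0,0],[1,0,0,0,0,0,0],[1,0,0,0,0,0,6.6],[1,0,0,0,0,0,6.6],[1,0,0,0,0,0,6.6]]'
python3 -c "
from H import *; show('')"
```

```text
time_s: 37.13
tool_pos: [0.4735, 0.2957, 0.2446]
orientation: [-0.232, -3.133, 0.0]
contact_force: [0.6, -0.4, -2.5]
finger_gap: 0.0293
t 37.13 tool in stop frame x,y mm 0.48 94.3 z 244.6 yaw 81.54 tilt [-0.0002 -0.0003]
F rail x,y,z 0.69 -0.26 -2.55 tq [ 0.05 -0.   -0.04] gap 0.02931939754630983
time_s: 37.97
tool_pos: [0.4734, 0.2957, 0.3097]
orientation: [-0.232, -3.133, -0.0]
contact_force: [0.8, -0.2, -3.4]
finger_gap: 0.0293
time_s: 38.8
tool_pos: [0.4732, 0.2956, 0.3558]
orientation: [-0.775, -3.043, 0.002]
contact_force: [-1.1, 0.3, -3.4]
finger_gap: 0.0292
t 38.8 tool in stop frame x,y mm 0.18 94.12 z 355.8 yaw 61.42 tilt [-0.0017 -0.0007]
F rail x,y,z -1.18 0.16 -3.37 tq [ 0.04 -0.01 -0.  ] gap 0.029184456622574226
```

```bash
python3 -m creep '[[1,0,0,0,0,0,6.6],[1,0,0,0,0,0,6.6],[1,0,0,0,0,0,6.6],[1,0,0,0,0,0,6.6],[1,0,0,0,0,0,6.6],[1,0,0,0,0,0,6.6],[1,0,0,0,0,0,6.6],[1,0,0,0,0,0,6.6],[1,0,0,0,0,0,5.5],[1,0,0,0,0,0,0]]'
python3 -m creep '[[1,-10,2.3,0,0,0,0],[1,-22,5,0,0,0,0],[1,-24,5.4,0,0,0,0],[1,-24,5.4,0,0,0,0],[1,-24,5.4,0,0,0,0],[1,-24,5.4,0,0,0,0],[1,-24,5.4,0,0,0,0],[1,-24,5.4,0,0,0,0],[1,-24,5.4,0,0,0,0],[1,-24,5.4,0,0,0,0]]'
python3 -m creep '[[1,-24,5.4,0,0,0,0],[1,-24,5.4,0,0,0,0],[1,-24,5.4,0,0,0,0],[1,-24,5.4,0,0,0,0],[1,-24,5.4,0,0,0,0],[1,-24,5.4,0,0,0,0],[1,-20,5,0,0,0,0],[1,-10,3,0,0,0,0],[1,0,0,0,0,0,0],[1,0,0,0,0,0,0]]'
python3 - <<'E'
from H import *; show('')
from bench import eyes
s=eyes.capture("scene"); cv2.imwrite("pics/s5.png",cv2.resize(s[140:320,200:400],(666,600),interpolation=cv2.INTER_CUBIC)); cv2.imwrite("pics/s5r.png",cv2.resize(s[150:220,150:215],(557,600),interpolation=cv2.INTER_CUBIC))
s=eyes.capture("top"); cv2.imwrite("pics/t5.png",cv2.resize(s[225:285,135:235],(800,480),interpolation=cv2.INTER_CUBIC))
E
```

```text
time_s: 39.63
tool_pos: [0.4732, 0.2956, 0.3557]
orientation: [-2.155, -2.285, 0.003]
contact_force: [0.2, -0.8, -2.4]
finger_gap: 0.0291
time_s: 40.47
tool_pos: [0.5373, 0.0732, 0.3564]
orientation: [-2.151, -2.289, 0.001]
contact_force: [-0.4, 1.1, -3.0]
finger_gap: 0.0292
time_s: 41.3
tool_pos: [0.5879, -0.0963, 0.3562]
orientation: [-2.153, -2.286, 0.0]
contact_force: [-0.5, 1.0, -3.1]
finger_gap: 0.0296
t 41.3 tool in stop frame x,y mm 170.92 -276.8 z 356.2 yaw 3.44 tilt [-0.0012  0.0011]
F rail x,y,z -0.6 0.89 -3.11 tq [ 0.03 -0.01  0.01] gap 0.029580234627696034
```

View pics/s5.png

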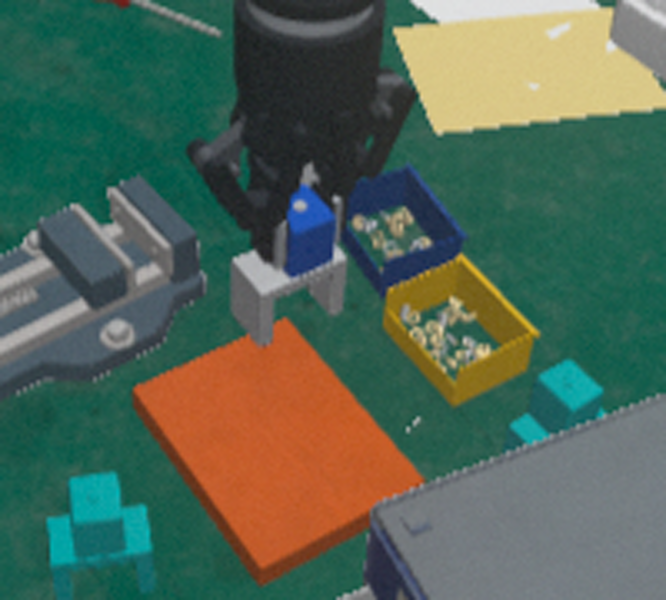

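View pics/t5.png

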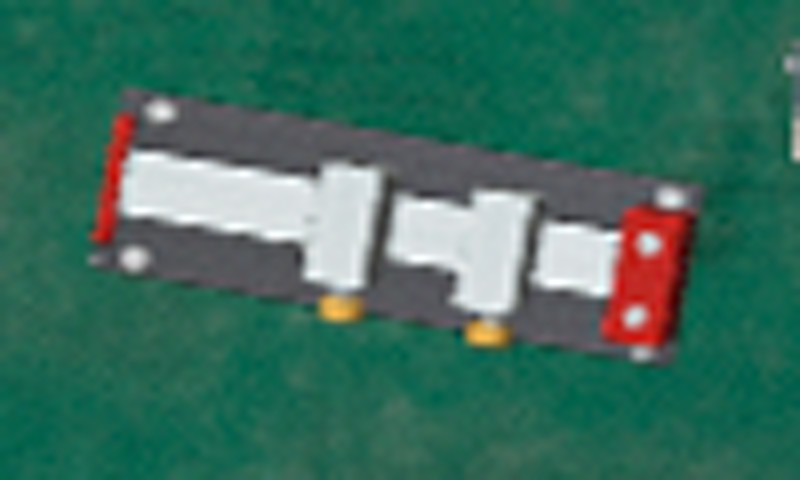

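```bash
python3 -m creep '[[1,0,-4,5,0,0,0],[1,0,-4,12,0,0,0],[1,0,0,15,0,0,0],[1,0,0,15,0,0,0],[1,0,0,15,0,0,0],[1,0,0,14,0,0,0],[1,0,0,12,0,0,0],[1,0,0,8,0,0,0],[1,0,0,6,0,0,0],[1,0,0,4,0,0,0]]'
python3 -c "
from H import *; show('')"
python3 -m creep '[[1,0,0,0.5,0,0,0],[1,0,0,0.5,0,0,0],[1,0,0,0.3,0,0,0],[1,0,0,0.3,0,0,0],[1,0,0,0.3,0,0,0],[1,0,0,0,0,0,0],[1,0,0,0,0,0,0],[1,0,0,0,0,0,0],[1,0,0,0,0,0,0],[1,0,0,0,0,0,0]]'
python3 -c "
from H import *; show('')"
```

```text
time_s: 42.23
tool_pos: [0.58, -0.0962, 0.25]
orientation: [-2.152, -2.287, 0.0]
contact_force: [-0.3, 0.3, -2.6]
finger_gap: 0.0296
t 42.23 tool in stop frame x,y mm 163.1 -277.8 z 250.0 yaw 3.48 tilt [-0.0007  0.0002]
F rail x,y,z -0.36 0.23 -2.56 tq [ 0.01 -0.02 -0.04] gap 0.029615335769193663
time_s: 43.07
tool_pos: [0.5802, -0.0966, 0.2488]
orientation: [2.154, 2.287, 0.0]
contact_force: [0.1, -0.0, -2.1]
finger_gap: 0.0291
t 43.07 tool in stop frame x,y mm 163.35 -278.19 z 248.8 yaw 3.45 tilt [ 0.0001 -0.    ]
F rail x,y,z 0.09 0.01 -2.11 tq [ 0.    0.01 -0.04] gap 0.029116862617411938
```

```bash
python3 -m creep '[[1,0,0,0.5,0,0,0],[1,0,0,0.5,0,0,0],[1,0,0,0.4,0,0,0],[1,0,0,0.4,0,0,0],[1,0,0,0.4,0,0,0],[1,0,0,0.3,0,0,0],[1,0,0,0,0,0,0],[1,0,0,0,0,0,0],[1,0,0,0,0,0,0],[1,0,0,0,0,0,0]]'
python3 -c "
from H import *; show('')"
```

```text
time_s: 43.9
tool_pos: [0.5802, -0.0966, 0.2467]
orientation: [2.154, 2.287, -0.0]
contact_force: [-1.8, 0.2, 2.3]
finger_gap: 0.0293
t 43.9 tool in stop frame x,y mm 163.34 -278.2 z 246.7 yaw 3.45 tilt [-0.     -0.0001]
F rail x,y,z -1.82 -0.08 2.34 tq [0.05 0.36 0.01] gap 0.02930431986431741
```

```bash
python3 -m creep '[[1,0,0,-0.4,0,0,0],[1,0,0,0,0,0,0],[0.3,0,0,0,0,0,0],[0.1,0,0,0,0,0,0],[-0.2,0,0,0,0,0,0],[-0.5,0,0,0,0,0,0],[-1,0,0,0,0,0,0],[-1,0,0,0,0,0,0],[-1,0,0,0,0,0,0],[-1,0,0,0,0,0,0]]'
python3 -m creep '[[-1,0,0,-3,0,0,0],[-1,0,0,-6,0,0,0],[-1,0,0,-12,0,0,0],[-1,0,0,-15,0,0,0],[-1,0,0,-15,0,0,0],[-1,0,0,-15,0,0,0],[-1,0,0,-15,0,0,0],[-1,0,0,-15,0,0,0],[-1,0,0,-15,0,0,0],[-1,0,0,-10,0,0,0]]'
python3 -m creep '[[-1,25,0,0,0,0,0],[-1,25,0,0,0,0,0],[-1,25,0,0,0,0,0],[-1,25,0,0,0,0,0],[-1,25,0,0,0,0,0],[-1,25,0,0,0,0,0],[-1,20,0,0,0,0,0],[-1,10,0,0,0,0,0],[-1,0,0,0,0,0,0],[-1,0,0,0,0,0,0]]'
python3 - <<'E'
from H import *; show('')
from bench import eyes
s=eyes.capture("scene"); cv2.imwrite("pics/s6.png",cv2.resize(s[140:320,150:390],(800,600),interpolation=cv2.INTER_CUBIC))
s=eyes.capture("top"); cv2.imwrite("pics/t6.png",s);cv2.imwrite("pics/t6b.png",cv2.resize(s[130:290,135:385],(800,512),interpolation=cv2.INTER_CUBIC))
E
```

```text
time_s: 44.73
tool_pos: [0.5802, -0.0966, 0.2467]
orientation: [2.154, 2.287, 0.0]
contact_force: [-0.4, -0.3, -0.3]
finger_gap: 0.0853
time_s: 45.57
tool_pos: [0.5806, -0.0967, 0.371]
orientation: [2.151, 2.285, 0.003]
contact_force: [-0.3, -0.1, 0.0]
finger_gap: 0.0856
time_s: 46.4
tool_pos: [0.5694, 0.083, 0.368]
orientation: [2.152, 2.288, -0.0]
contact_force: [0.2, -0.3, -0.6]
finger_gap: 0.0855
t 46.4 tool in stop frame x,y mm 126.4 -102.06 z 368.0 yaw 3.5 tilt [ 0.0005 -0.0008]
F rail x,y,z 0.26 -0.3 -0.61 tq [-0.03  0.   -0.01] gap 0.08552060623960783
```

View pics/s6.png

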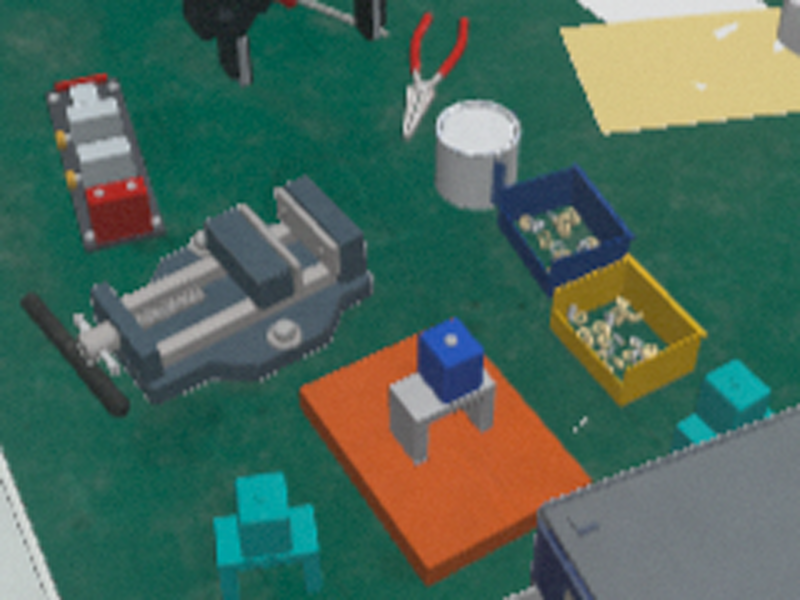

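View pics/t6b.png

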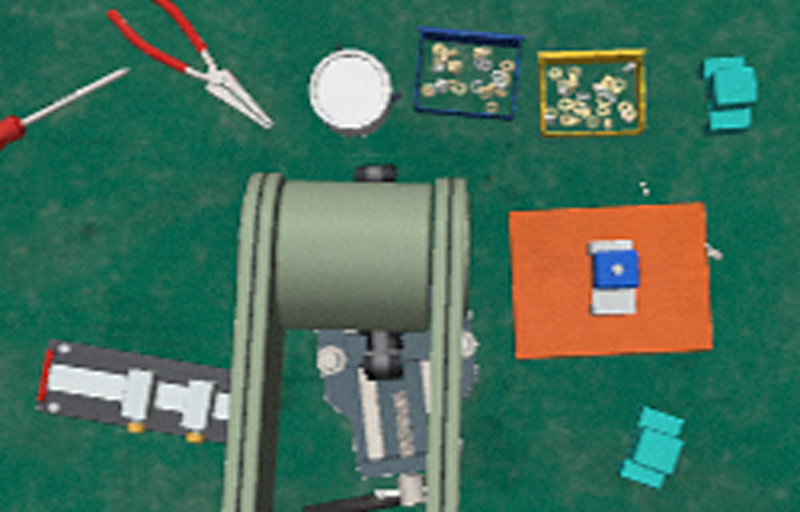

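```bash
python3 - <<'E'
from H import *
P=np.load("P.npy"); u=np.array([-np.sin(P[2]),np.cos(P[2])])
t=lambda p:cr(p,8,135,225)
f=lambda pts:np.mean([(back("top",t(p),.05)[:2]-P[:2])@u for p in pts])
a=f([(475,188),(535,193),(453,305),(517,315)]);b=f([(323,162),(385,167),(305,280),(367,292)])
print("gap1",a-.01,"gap2",b-a-.02)
E
python3 -c "
from bench import r
print(r.sign_off())"
```

```text
gap1 0.028645006656138602 gap2 0.02997357091050999
the job is handed in; nothing more can be done
None
```

I set both gaps with the gauge, in the order asked, stood the gauge back on the orange block and handed the job in at about 46 s.

| Slider | Force to slide it | Force while holding | Held for |
|---|---|---|---|
| slider_1, leg on the stop | about 7.9 N | about 14 N (roughly 6 N on the stop) | over 0.8 s |
| slider_2, leg on slider_1 | about 5.8–6 N | about 10 N (roughly 4 N on slider_1) | over 0.8 s |

**Last checks:**
- **Gaps:** the overhead picture gives 28.6 mm for the first gap and 30.0 mm for the second. The first is 1.4 mm short of the gauge's 30 mm. One pixel is about 2.5 mm and the calibration is good to about 2 mm, so I put this down to reading error and trusted the felt contact.
- **slider_1:** it showed no movement between the pictures taken before and after the second draw.
- **Gauge:** it is upright near the middle of the block, with the gripper open and clear of it.
- **Surroundings:** the glue tin and the yellow bin look undisturbed. I judged these by eye and did not measure them.

**Disagreements:**
- **Starting direction:** the notes say the gauge's y starts within 0.35 rad of world y, but the pictures showed it along world x. I followed the pictures and turned the gauge about 79° to match the rail.
- **Grip offset:** the pictures suggested the grip was about 4.9 mm off centre. Contact on the stop put it at about 4.3 mm.

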